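Open the ice caddy's self-closing cover and hold it open

ROBOT

A 6-joint arm with a two-finger parallel gripper is mounted at the origin on the work surface. World frame = base frame: x ahead of the robot, y to its left, z up, the work surface at z = 0. Lengths are in m, angles in rad, forces in N, time in s.
With the tool pointing down it reaches from about 0.425 to 0.95 m from the base axis. Payload 3.5 kg.
Tool frame: the origin (TCP) lies between the finger pads; the fingertips stand 14 mm ahead of it and the grasp point (between the pads) lies 5 mm behind it; z points along the fingers, y is the line along which they close (so a half turn about z gives the same grasp; the last joint's range is limited). The gripper opens to 85 mm and grips with 20 to 120 N. Pads are 22 mm wide; open, the fingers measure 114 mm over their backs; the gripper's body (76 mm by 85 mm) begins 54 mm behind the grasp point. The pads swing forward as they close: fully open they stand 13 mm farther back than shut.
Start: joints at [1.177, 0.286, 1.577, -0, 1.279, -0.15], TCP at [0.163, 0.655, 0.245] pointing down, gripper open.
Joint ranges: [-2.77, 2.77], [-0.9, 2.22], [0.21, 2.48], [-1.53, 4.67], [0.24, 2.81], [-2.84, 2.84]. Speed limits (rad/s): [2.79, 2.79, 3.14, 3.14, 3.14, 3.14].

INTERFACE

Orientations are given as a unit quaternion [x, y, z, w].
In Python, from plant import * gives the robot as it stands.
- The arm moves only by the tool step_arm, never from a script. Its argument "commands" is a list of rows, each an object of numbers: "gripper": the gripper's target within -1 to 1 (shut at 1, half-way at 0, fully open at -1); "x", "y", "z": the shift along the tool's x, y, z in mm; "spin": the turn about the tool's z in degrees. A call has exactly 10 rows; each row shifts and turns the commanded pose from where the row before left it, along the tool's axes as they then stand; what a row does not reach is not made up. A row lasts 1/10 s, in which the tool goes at most 50 mm and 8.59 degrees, less where a joint would pass 70% of its speed; a pose out of reach is approached as far as the arm can. A call with a gripper value outside its range is refused whole. The fingers move at their own pace and stop on an object; "force" is the grip in N (left out, the last holds). Time passes only in rows, so rows that do not move let the fingers close, or fill a call up. It gives the time, the measured TCP pose, the force, the opening and the grip force at its end, in the units of the state.
- get_state(): the state, without advancing time (a new reading comes with each control period).
- read_camera(name): name is "side" or "top" or "wrist"; returns a dict with "color" (384x512x3 uint8, red, green, blue), "z_map" (384x512 float32, m along the optical axis (not along the pixel's ray), 0 where there is no reading), "fx", "fy", "cx", "cy" (pixels), "distortion" ([k1, k2, p1, p2, k3] as OpenCV has them; the pictures are not rectified), "eye" and "attitude" of the camera in the world; the wrist camera has in their place "mount" (4x4, takes a point from camera to tool coordinates, whose origin is the TCP and whose axes are the flange's). Camera axes: x right, y up, looking along -z (the intrinsics and any distortion apply to the point x, -y, -z); pixel columns grow to the right and rows downward; lengths in m; the calibration is good to about 2 mm. A picture is of the moment at which its call begins: read the wrist's pose just before it.
- sign_off(): hands the job in; it is judged then, once.
The state is a dict: "time": time; "qpos": joint angles; "dq": joint speeds; "joint_efforts": joint torques, N m; "eef_pos": TCP position; "tcp_rot": TCP orientation; "contact_force": force on the tool from outside, world axes, zero at the start; "wrist_torque": the same for the moment, N m; "opening": opening from 0.0 (shut) to 1.0 (fully open); "finger_force": force on a finger pad.
Only numpy, scipy, OpenCV 4.12 (cv2) and the standard library are available. Lean on these libraries where they do the work, as an engineer would, in place of code of your own. Each camera call takes 0.05 s, during which the arm holds its last target. There are 200 camera calls.

TASK

A colleague is about to scoop ice from the caddy on the cafe counter, so open its sliding cover all the way for them. First tug the cover's knob to learn whether the cover is caught: if it gives, just draw it open; if it is caught, release it by turning the knob a quarter turn and then draw the cover fully open. The cover closes by itself, so finish while still holding the knob with the cover fully open, and leave the tumbler, the glass and the collar where they stand.

Things in the scene. Friction and masses are not known exactly. Their poses are not given: they have to be found in the camera images.
- caddy: Ice caddy fixed to the counter: a white and steel box 260 mm (its x) by 360 mm (its y) by 135 mm high; origin under its centre, its z up, its long sides along its y. The cover lies on top of the half towards its -y and opens by sliding along its +y over the steel deck.
- cover (a joint): Slide of the bare metal cover plate (236 x 170 x 6 mm, top face 143 mm above the counter) along the caddy's +y: 0 shut, 0.115 m fully open at its stop. A spring, 2.5 N shut to 4.8 N open, plus 0.6 N friction, pulls it shut, so it closes when let go. When caught it has only 8 to 13 mm of play and then stops hard.
- knob: Black square knob on the cover, 36 x 36 mm, 34 mm high, rounded edges, sides at first within 7 degrees of parallel to the caddy's. Origin at the centre of its underside, 153 mm above the counter, z up; top at 187 mm. With the cover shut it stands at x = -75, y = -65 mm in the caddy's frame; it travels with the cover. Nothing else stands within 100 mm of it at its height.
- catch (a joint): Turn of knob and hidden catch about the vertical, + anticlockwise from above, about 0 at the start, stops at +-1.75 rad, 0.08 N m friction. In some caddies it is caught at the start and free a quarter turn either way (1.15 to 1.75 rad); in others free at the start and a quarter turn would catch it. Only a tug tells which. It turns freely only with the cover shut or within 1 mm of shut.
- tumbler: Bystander: loose steel tumbler with a dark band, 76 mm across, 115 mm high, on the counter; origin at the centre of its underside.
- glass: Bystander: loose drinking glass, 76 mm across, 110 mm high, on the counter; origin at the centre of its underside.
- collar: Bystander: loose black ring, 96 mm across, 26 mm high, on the counter; origin at the centre of its underside.

How it is judged:
By the outcome, as a careful person would: the job done as asked, in the order asked, and still so for the second after the job is handed in, while the arm keeps its last pose, push and grip.
It also fails if it takes over 42 s, if anything falls off the work surface, if the arm or the gripper's body presses on something with over 40 N, if the wrist force passes 120 N, or if a joint passes its speed limit or range.

## Working session

There is one attempt and no reset: what is moved stays moved. The work goes in short steps, Python scripts to look and compute and a tool call to move; the robot and the scene stay as the last step left them, time stands still between calls to the robot, and variables do not carry over. Pictures are saved under pics/ and viewed, at most 10 in all, crops included, and the job is handed in when it is done.

Besides the shell and the picture viewer there is one more tool, called as name(argument=value, ...) on one line, values as JSON. step_arm: Moves the arm, as the interface text tells. Its arguments: {"type":"object","properties":{"commands":{"type":"array"},"force":{"type":"number"}},"required":["commands"]}

```bash
mkdir -p pics
cat > h.py <<'E'
from plant import *
import numpy as np, cv2
from scipy.spatial.transform import Rotation as R
def shot(n,f):
    s=get_state(); d=read_camera(n); d['s']=s
    cv2.imwrite('pics/'+f+'.png',d['color'][:,:,::-1]); np.save(f+'.npy',d,allow_pickle=True); return d
def pts(d,uv,z=None):
    uv=np.array(uv,float).reshape(-1,1,2); K=np.array([[d['fx'],0,d['cx']],[0,d['fy'],d['cy']],[0,0,1]])
    n=cv2.undistortPoints(uv,K,np.array(d['distortion'],float)).reshape(-1,2)
    c=np.c_[n[:,0],-n[:,1],-np.ones(len(n))]
    if 'mount' in d:
        s=d['s'];T=np.eye(4);T[:3,:3]=R.from_quat(s['tcp_rot']).as_matrix();T[:3,3]=s['eef_pos'];T=T@np.array(d['mount']);A=T[:3,:3];e=T[:3,3]
    else:
        A=np.array(d['attitude']);A=A if A.shape==(3,3) else R.from_quat(A.ravel()).as_matrix();e=np.array(d['eye'])
    if z is None:
        i=uv.reshape(-1,2).round().astype(int); k=d['z_map'][i[:,1],i[:,0]][:,None]
    else: k=((z-e[2])/(c@A.T)[:,2])[:,None]
    return e+k*(c@A.T)
E
python3 - <<'E'
from h import *
d=shot('top','top1'); print({k:v for k,v in d.items() if k not in('color','z_map','s')}); print(d['s'])
w=shot('side','side1')
cv2.imwrite('pics/a.png',np.hstack([d['color'],w['color']])[:,:,::-1][:, :])
E
```

```text
{'fx': 424.59390575866666, 'fy': 424.59390575866666, 'cx': 255.43096314667892, 'cy': 192.63063297459615, 'distortion': array([-0.02772959,  0.        ,  0.        ,  0.        ,  0.        ]), 'eye': array([0.43660023, 0.02261865, 1.44578102]), 'attitude': array([ 0.03230327, -0.04559112, -0.70442556,  0.70757514])}
{'time': 0.0, 'qpos': array([ 1.17699334e+00,  2.87189298e-01,  1.57820562e+00, -2.14546320e-06,
        1.27860086e+00, -1.50033506e-01]), 'dq': array([ 0.00034766, -0.00084187, -0.00095851,  0.00117885,  0.00272258,
       -0.00140843]), 'joint_efforts': array([-2.97101633e-04, -4.05982804e+01, -2.92629039e+01, -2.17698243e-04,
        5.90651194e-03, -8.63672909e-06]), 'eef_pos': array([0.1626663 , 0.65445078, 0.24391589]), 'tcp_rot': array([ 1.21582784e-01,  9.92580567e-01, -1.15769034e-03, -3.21726264e-04]), 'contact_force': array([ 0.10328487,  0.08487282, -0.22347972]), 'wrist_torque': array([0.01581544, 0.00665027, 0.02596506]), 'finger_force': 0.0, 'opening': 0.9984441106731269}
```

View pics/top1.png

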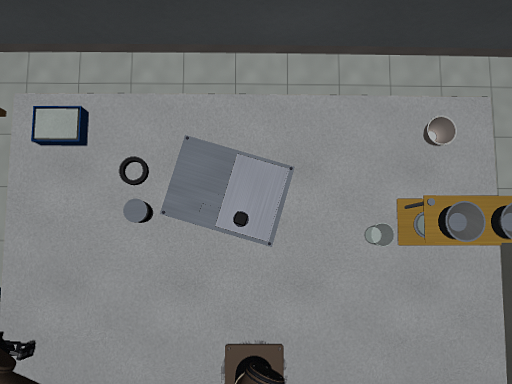

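View pics/side1.png

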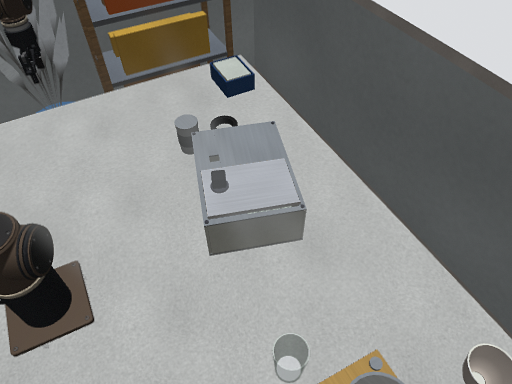

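Top view: caddy corners are near (186,137), (293,167), (270,244) and (163,212). The cover is on the right half with the knob at about (241,218), so it opens towards image left. The tumbler, collar and glass are well clear. The side view agrees.

Run:
```python
from h import *
d=np.load('top1.npy',allow_pickle=True).item()
c=d['color'][125:255,150:305,::-1]
cv2.imwrite('pics/crop.png',cv2.resize(c,None,fx=4.5,fy=4.5,interpolation=cv2.INTER_CUBIC))
P=pts(d,[[186,137],[293,167],[270,244],[163,212]],.135); print(P.round(3)); print([np.linalg.norm(P[i]-P[i-1]).round(3) for i in range(4)])
g=d['color'].astype(int).sum(2)
m=(g[205:232,228:256]<160); v,u=np.nonzero(m); u=u+228;v=v+205
print(m.sum(),u.mean(),v.mean(), pts(d,[[u.mean(),v.mean()]],.18), pts(d,[[241,218]]))
```

```text
[[ 0.757  0.217  0.135]
 [ 0.663 -0.119  0.135]
 [ 0.423 -0.047  0.135]
 [ 0.52   0.283  0.135]]
[np.float64(0.245), np.float64(0.349), np.float64(0.25), np.float64(0.344)]
170 240.42352941176472 218.74705882352941 [[0.49825164 0.04346572 0.18      ]] [[0.5002426  0.04169316 0.18477077]]
```

View pics/crop.png

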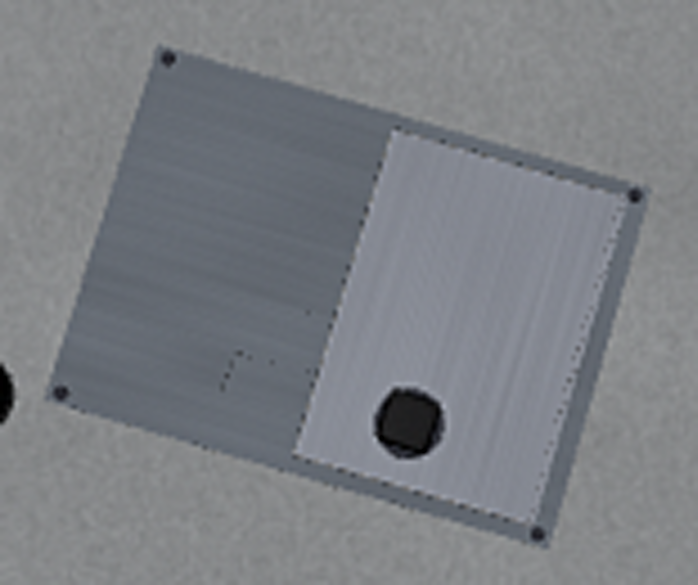

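step_arm(commands=[{"x": -24,"y": -26,"gripper": -1},{"x": -24,"y": -26,"gripper": -1},{"x": -24,"y": -26,"gripper": -1},{"x": -24,"y": -26,"gripper": -1},{"x": -24,"y": -26,"gripper": -1},{"x": -24,"y": -26,"gripper": -1},{"x": -24,"y": -26,"gripper": -1},{"x": -24,"y": -26,"gripper": -1},{"x": -24,"y": -26,"gripper": -1},{"x": -24,"y": -26,"gripper": -1}])

```text
invalid input
```

step_arm(commands=[{"x": -24,"y": -26,"gripper": -1},{"x": -24,"y": -26,"gripper": -1},{"x": -24,"y": -26,"gripper": -1},{"x": -24,"y": -26,"gripper": -1},{"x": -24,"y": -26,"gripper": -1},{"x": -24,"y": -26,"gripper": -1},{"x": -24,"y": -26,"gripper": -1},{"x": -24,"y": -26,"gripper": -1},{"x": -24,"y": -26,"gripper": -1},{"x": -17,"y": -18,"gripper": -1}])

```text
invalid input
```

Run:
```python
from h import *
d=np.load('top1.npy',allow_pickle=True).item()
q=np.array([[157,45],[650,187],[549,547],[46,402]])/4.5+[149.6,124.6]
P=pts(d,q,.135); c=P.mean(0); y=P[0]+P[3]-P[1]-P[2]; y/=np.linalg.norm(y); x=np.array([y[1],-y[0],0])
print('size',[np.linalg.norm(P[i]-P[i-1]).round(3) for i in range(4)],'yaw y',np.degrees(np.arctan2(y[1],y[0])),'knob',c-.075*x-.065*y)
w=shot('wrist','wr1'); s=w['s']; print(s['time'],s['eef_pos'],s['tcp_rot'],s['qpos'],np.round(w['mount'],3))
```

```text
size [np.float64(0.26), np.float64(0.359), np.float64(0.259), np.float64(0.358)] yaw y 74.1530429565882 knob [0.5003734  0.04300083 0.135     ]
0.1 [0.1626806  0.65452231 0.24407709] [ 1.21599165e-01  9.92578717e-01 -1.02653900e-03 -2.83220292e-04] [ 1.17701599e+00  2.87091346e-01  1.57802849e+00 -5.95672467e-06
  1.27860259e+00 -1.49976783e-01] [[ 0.001  0.957  0.29   0.075]
 [ 1.    -0.001 -0.001 -0.   ]
 [-0.001  0.29  -0.957 -0.129]
 [ 0.     0.     0.     1.   ]]
```

View pics/wr1.png

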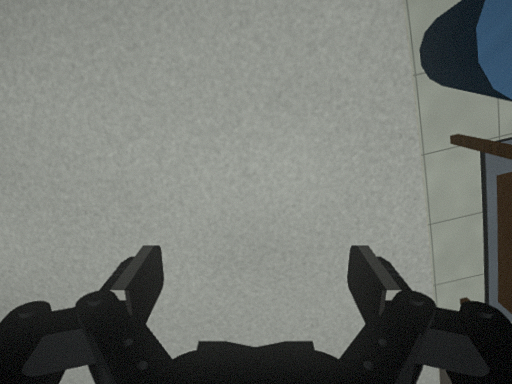

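The moves were refused, so the arm is still at the start: the picture shows bare counter between the open fingers, with the pad tips at (150,250) and (362,250). I'll give every field.

step_arm(commands=[{"gripper": -1,"x": -24,"y": -26,"z": 0,"spin": 0},{"gripper": -1,"x": -24,"y": -26,"z": 0,"spin": 0},{"gripper": -1,"x": -24,"y": -26,"z": 0,"spin": 0},{"gripper": -1,"x": -24,"y": -26,"z": 0,"spin": 0},{"gripper": -1,"x": -24,"y": -26,"z": 0,"spin": 0},{"gripper": -1,"x": -24,"y": -26,"z": 0,"spin": 0},{"gripper": -1,"x": -24,"y": -26,"z": 0,"spin": 0},{"gripper": -1,"x": -24,"y": -26,"z": 0,"spin": 0},{"gripper": -1,"x": -24,"y": -26,"z": 0,"spin": 0},{"gripper": -1,"x": -24,"y": -26,"z": 0,"spin": 0}], force=50)

```text
time: 1.15
eef_pos: [0.3333, 0.3434, 0.2451]
tcp_rot: [0.121, 0.993, -0.0, -0.0]
contact_force: [0.2, -0.2, 0.2]
opening: 0.997
finger_force: 0.0
```

step_arm(commands=[{"gripper": -1,"x": -26,"y": -28,"z": 0,"spin": 0},{"gripper": -1,"x": -26,"y": -28,"z": 0,"spin": 0},{"gripper": -1,"x": -26,"y": -28,"z": 0,"spin": 0},{"gripper": -1,"x": -26,"y": -28,"z": 0,"spin": 0},{"gripper": -1,"x": -26,"y": -28,"z": 0,"spin": 0},{"gripper": -1,"x": -26,"y": -28,"z": 0,"spin": 0},{"gripper": -1,"x": -26,"y": -28,"z": 0,"spin": 0},{"gripper": -1,"x": -26,"y": -28,"z": 0,"spin": 0},{"gripper": -1,"x": -26,"y": -27,"z": 0,"spin": 0},{"gripper": -1,"x": 0,"y": 0,"z": 0,"spin": 0}])

```text
time: 2.15
eef_pos: [0.501, 0.0414, 0.2452]
tcp_rot: [0.124, 0.992, -0.001, 0.0]
contact_force: [-0.0, 0.9, 0.0]
opening: 0.996
finger_force: 0.0
```

Run:
```python
from h import *
w=shot('wrist','wr2'); s=w['s']; print(s['time'],s['eef_pos'],s['tcp_rot'],s['qpos'],w['fx'])
```

```text
2.15 [0.50099226 0.04142308 0.24518332] [ 1.23929671e-01  9.92290830e-01 -5.44468261e-04  2.20218418e-04] [-1.19072353e-01 -9.98849828e-02  1.99247939e+00 -1.15041293e-03
  1.24856365e+00 -1.44100633e+00] 318.17049874182203
```

View pics/wr2.png

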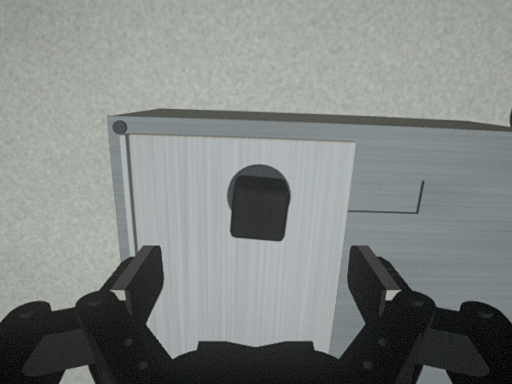

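The knob is at about (260,208), between the fingers horizontally, with its lower (top-face) edge running (232,238)-(283,241). I'll enlarge it to read the top face and the tilt.

Run:
```python
from h import *
w=np.load('wr2.npy',allow_pickle=True).item()
c=w['color'][155:255,215:305,::-1].astype(float)
c=np.clip((c-10)*3,0,255).astype(np.uint8)
cv2.imwrite('pics/c2.png',cv2.resize(c,None,fx=6,fy=6,interpolation=cv2.INTER_CUBIC))
```

```text
(no output)
```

View pics/c2.png

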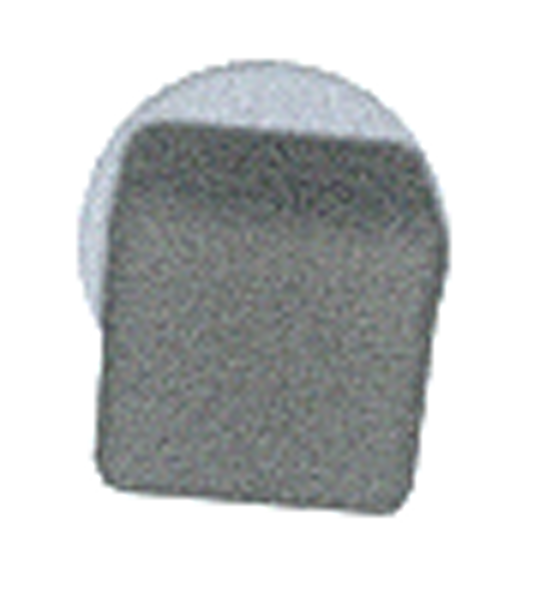

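Top-face corners in the crop are about (95,488), (410,517), (446,235) and (110,212), which makes the face slightly rotated clockwise in the picture.

Run:
```python
from h import *
w=np.load('wr2.npy',allow_pickle=True).item(); s=w['s']
q=np.array([[95,488],[410,517],[446,235],[110,212]])/6+[214.6,154.6]
P=pts(w,q,.187); print(P.round(4),[np.linalg.norm(P[i]-P[i-1]).round(4) for i in range(4)]); print('centre',P.mean(0), pts(w,[[259,225]]))
M=R.from_quat(s['tcp_rot']).as_matrix()
for i,j in((0,1),(3,2),(0,3),(1,2)):
    v=P[j]-P[i]; print(np.degrees(np.arctan2(v[1],v[0]))%90)
print('tool y',np.degrees(np.arctan2(M[1,1],M[0,1])),'tool d mm',1000*M.T@(P.mean(0)-s['eef_pos']))
```

```text
[[0.5093 0.023  0.187 ]
 [0.5209 0.055  0.187 ]
 [0.4907 0.0656 0.187 ]
 [0.4799 0.0327 0.187 ]] [np.float64(0.031), np.float64(0.0341), np.float64(0.032), np.float64(0.0346)]
centre [0.50020715 0.04410041 0.187     ] [[0.50587681 0.04278969 0.18831077]]
70.05318183051112
71.72527111580756
71.65183174566252
70.65247805825666
tool y 75.7620810216077 tool d mm [ 1.45275699  2.46167965 58.18000235]
```

step_arm(commands=[{"gripper": -1,"x": 1.5,"y": 2.5,"z": 0,"spin": 5},{"gripper": -1,"x": 0,"y": 0,"z": 14,"spin": 0},{"gripper": -1,"x": 0,"y": 0,"z": 14,"spin": 0},{"gripper": -1,"x": 0,"y": 0,"z": 14,"spin": 0},{"gripper": -1,"x": 0,"y": 0,"z": 14,"spin": 0},{"gripper": -1,"x": 0,"y": 0,"z": 10,"spin": 0},{"gripper": -1,"x": 0,"y": 0,"z": 7,"spin": 0},{"gripper": -1,"x": 0,"y": 0,"z": 5,"spin": 0},{"gripper": -1,"x": 0,"y": 0,"z": 0,"spin": 0},{"gripper": -1,"x": 0,"y": 0,"z": 0,"spin": 0}])

```text
time: 3.2
eef_pos: [0.499, 0.0474, 0.1677]
tcp_rot: [0.165, 0.986, 0.0, 0.0]
contact_force: [0.3, -1.2, -0.2]
opening: 1.0
finger_force: 0.0
```

step_arm(commands=[{"gripper": -1,"x": -2,"y": -2.7,"z": 0,"spin": 0},{"gripper": -1,"x": 0,"y": 0,"z": 0,"spin": 0},{"gripper": -0.2,"x": 0,"y": 0,"z": 0,"spin": 0},{"gripper": 0,"x": 0,"y": 0,"z": 0,"spin": 0},{"gripper": 0.3,"x": 0,"y": 0,"z": 0,"spin": 0},{"gripper": 1,"x": 0,"y": 0,"z": 0,"spin": 0},{"gripper": 1,"x": 0,"y": 0,"z": 0,"spin": 0},{"gripper": 1,"x": 0,"y": 0,"z": 0,"spin": 0},{"gripper": 1,"x": 0,"y": 0,"z": 0,"spin": 0},{"gripper": 1,"x": 0,"y": 0,"z": 0,"spin": 0}], force=50)

```text
time: 4.2
eef_pos: [0.4997, 0.0442, 0.1676]
tcp_rot: [0.165, 0.986, -0.0, -0.0]
contact_force: [-2.2, -1.3, 3.5]
opening: 0.413
finger_force: 50.7
```

Run:
```python
from h import *
s=get_state(); print(s)
```

```text
{'time': 4.2, 'qpos': array([-1.14176428e-01, -1.84435335e-02,  2.06463215e+00, -4.92079950e-04,
        1.09557119e+00, -1.35386031e+00]), 'dq': array([ 0.0003923 ,  0.00045101, -0.0005326 ,  0.00212775, -0.00065286,
       -0.00096584]), 'joint_efforts': array([  0.49476016, -24.73942101, -26.33728981,   0.33777326,
        -0.47580935,   0.03269661]), 'eef_pos': array([0.49966389, 0.0441586 , 0.16758299]), 'tcp_rot': array([ 1.64689918e-01,  9.86345363e-01, -2.22770327e-04, -7.22301733e-05]), 'contact_force': array([-2.24299181, -1.31417178,  3.48032038]), 'wrist_torque': array([-0.13621433,  0.37859006,  0.03047998]), 'finger_force': 50.72296142578125, 'opening': 0.4129944659788896}
```

step_arm(commands=[{"gripper": 1,"x": 0.05,"y": 1,"z": 0,"spin": 0},{"gripper": 1,"x": 0.05,"y": 1,"z": 0,"spin": 0},{"gripper": 1,"x": 0.05,"y": 1,"z": 0,"spin": 0},{"gripper": 1,"x": 0.05,"y": 1,"z": 0,"spin": 0},{"gripper": 1,"x": 0.05,"y": 1,"z": 0,"spin": 0},{"gripper": 1,"x": 0.05,"y": 1,"z": 0,"spin": 0},{"gripper": 1,"x": 0.05,"y": 1,"z": 0,"spin": 0},{"gripper": 1,"x": 0.05,"y": 1,"z": 0,"spin": 0},{"gripper": 1,"x": 0.05,"y": 1,"z": 0,"spin": 0},{"gripper": 1,"x": 0,"y": 0,"z": 0,"spin": 0}])

```text
time: 5.2
eef_pos: [0.5023, 0.0531, 0.1675]
tcp_rot: [0.165, 0.986, -0.0, -0.0]
contact_force: [-1.8, -2.1, 4.9]
opening: 0.416
finger_force: 51.1
```

step_arm(commands=[{"gripper": 1,"x": 0.05,"y": 1,"z": 0,"spin": 0},{"gripper": 1,"x": 0.05,"y": 1,"z": 0,"spin": 0},{"gripper": 1,"x": 0.05,"y": 1,"z": 0,"spin": 0},{"gripper": 1,"x": 0.05,"y": 1,"z": 0,"spin": 0},{"gripper": 1,"x": 0.05,"y": 1,"z": 0,"spin": 0},{"gripper": 1,"x": 0.05,"y": 1,"z": 0,"spin": 0},{"gripper": 1,"x": 0.05,"y": 1,"z": 0,"spin": 0},{"gripper": 1,"x": 0,"y": 0,"z": 0,"spin": 0},{"gripper": 1,"x": 0,"y": 0,"z": 0,"spin": 0},{"gripper": 1,"x": 0,"y": 0,"z": 0,"spin": 0}])

```text
time: 6.2
eef_pos: [0.503, 0.0556, 0.1675]
tcp_rot: [0.163, 0.987, -0.006, -0.001]
contact_force: [-8.1, -15.2, 8.3]
opening: 0.411
finger_force: 51.3
```

Caught: the cover stopped hard at about 12 mm, with the force jumping to 17 N. I'll go back to shut and read the force there.

step_arm(commands=[{"gripper": 1,"x": -0.1,"y": -2,"z": 0,"spin": 0},{"gripper": 1,"x": -0.1,"y": -2,"z": 0,"spin": 0},{"gripper": 1,"x": -0.1,"y": -2,"z": 0,"spin": 0},{"gripper": 1,"x": -0.1,"y": -2,"z": 0,"spin": 0},{"gripper": 1,"x": -0.1,"y": -2,"z": 0,"spin": 0},{"gripper": 1,"x": -0.1,"y": -2,"z": 0,"spin": 0},{"gripper": 1,"x": -0.1,"y": -2,"z": 0,"spin": 0},{"gripper": 1,"x": -0.1,"y": -2,"z": 0,"spin": 0},{"gripper": 1,"x": 0,"y": -0.5,"z": 0,"spin": 0},{"gripper": 1,"x": 0,"y": 0,"z": 0,"spin": 0}])

```text
time: 7.2
eef_pos: [0.4997, 0.0442, 0.1675]
tcp_rot: [0.165, 0.986, 0.0, 0.0]
contact_force: [-3.3, -0.8, 4.1]
opening: 0.419
finger_force: 51.3
```

step_arm(commands=[{"gripper": 1,"x": 0,"y": -0.5,"z": 0,"spin": 0},{"gripper": 1,"x": 0,"y": -0.5,"z": 0,"spin": 0},{"gripper": 1,"x": 0,"y": -0.5,"z": 0,"spin": 0},{"gripper": 1,"x": 0,"y": 0,"z": 0,"spin": 0},{"gripper": 1,"x": 0,"y": 0,"z": 0,"spin": 0},{"gripper": 1,"x": 0,"y": 0,"z": 0,"spin": 0},{"gripper": 1,"x": 0,"y": 0,"z": 0,"spin": 0},{"gripper": 1,"x": 0,"y": 0,"z": 0,"spin": 0},{"gripper": 1,"x": 0,"y": 0,"z": 0,"spin": 0},{"gripper": 1,"x": 0,"y": 0,"z": 0,"spin": 0}])

```text
time: 8.2
eef_pos: [0.4996, 0.0439, 0.1675]
tcp_rot: [0.165, 0.986, 0.002, 0.001]
contact_force: [0.3, 5.6, 4.0]
opening: 0.419
finger_force: 51.2
```

step_arm(commands=[{"gripper": 1,"x": 0,"y": 0,"z": 0,"spin": 4},{"gripper": 1,"x": 0,"y": 0,"z": 0,"spin": 6},{"gripper": 1,"x": 0,"y": 0,"z": 0,"spin": 6},{"gripper": 1,"x": 0,"y": 0,"z": 0,"spin": 6},{"gripper": 1,"x": 0,"y": 0,"z": 0,"spin": 6},{"gripper": 1,"x": 0,"y": 0,"z": 0,"spin": 6},{"gripper": 1,"x": 0,"y": 0,"z": 0,"spin": 6},{"gripper": 1,"x": 0,"y": 0,"z": 0,"spin": 5},{"gripper": 1,"x": 0,"y": 0,"z": 0,"spin": 0},{"gripper": 1,"x": 0,"y": 0,"z": 0,"spin": 0}])

```text
time: 9.2
eef_pos: [0.5002, 0.0446, 0.1676]
tcp_rot: [0.53, 0.848, 0.003, 0.0]
contact_force: [2.1, 8.0, 3.9]
opening: 0.418
finger_force: 51.2
```

step_arm(commands=[{"gripper": 1,"x": 0,"y": 0,"z": 0,"spin": 5},{"gripper": 1,"x": 0,"y": 0,"z": 0,"spin": 6},{"gripper": 1,"x": 0,"y": 0,"z": 0,"spin": 6},{"gripper": 1,"x": 0,"y": 0,"z": 0,"spin": 6},{"gripper": 1,"x": 0,"y": 0,"z": 0,"spin": 6},{"gripper": 1,"x": 0,"y": 0,"z": 0,"spin": 6},{"gripper": 1,"x": 0,"y": 0,"z": 0,"spin": 6},{"gripper": 1,"x": 0,"y": 0,"z": 0,"spin": 2},{"gripper": 1,"x": 0,"y": 0,"z": 0,"spin": 0},{"gripper": 1,"x": 0,"y": 0,"z": 0,"spin": 0}])

```text
time: 10.2
eef_pos: [0.5011, 0.0447, 0.1676]
tcp_rot: [0.804, 0.594, 0.004, -0.0]
contact_force: [5.6, 8.6, 0.8]
opening: 0.416
finger_force: 50.9
```

Run:
```python
from h import *
s=get_state(); M=R.from_quat(s['tcp_rot']).as_matrix(); print(s['qpos'],s['wrist_torque'])
y=np.array([np.cos(np.radians(74.15)),np.sin(np.radians(74.15)),0]); print('caddy y in tool',M.T@y, 'tool y',np.degrees(np.arctan2(M[1,1],M[0,1])))
```

```text
[-0.11599973 -0.01911962  2.06522713  0.00733508  1.08931885  0.17860741] [ 1.21936587 -0.61998869 -0.04284414]
caddy y in tool [ 0.9997443  -0.02136573  0.00740542] tool y -17.074274285223318
```

step_arm(commands=[{"gripper": 1,"x": 2,"y": 0,"z": 0,"spin": 0},{"gripper": 1,"x": 2,"y": 0,"z": 0,"spin": 0},{"gripper": 1,"x": 3,"y": -0.1,"z": 0,"spin": 0},{"gripper": 1,"x": 3,"y": -0.1,"z": 0,"spin": 0},{"gripper": 1,"x": 3,"y": -0.1,"z": 0,"spin": 0},{"gripper": 1,"x": 3,"y": -0.1,"z": 0,"spin": 0},{"gripper": 1,"x": 3,"y": 0,"z": 0,"spin": 0},{"gripper": 1,"x": 2,"y": 0,"z": 0,"spin": 0},{"gripper": 1,"x": 2,"y": 0,"z": 0,"spin": 0},{"gripper": 1,"x": 2,"y": -0.1,"z": 0,"spin": 0}], force=70)

```text
time: 11.2
eef_pos: [0.5071, 0.0651, 0.1677]
tcp_rot: [0.804, 0.595, 0.0, 0.002]
contact_force: [3.8, -3.5, 0.7]
opening: 0.415
finger_force: 71.3
```

step_arm(commands=[{"gripper": 1,"x": 5,"y": 0.3,"z": 0,"spin": 0},{"gripper": 1,"x": 8,"y": 0,"z": 0,"spin": 0},{"gripper": 1,"x": 9,"y": 0,"z": 0,"spin": 0},{"gripper": 1,"x": 10,"y": -0.2,"z": 0,"spin": 0},{"gripper": 1,"x": 10,"y": -0.2,"z": 0,"spin": 0},{"gripper": 1,"x": 10,"y": -0.2,"z": 0,"spin": 0},{"gripper": 1,"x": 10,"y": -0.2,"z": 0,"spin": 0},{"gripper": 1,"x": 9,"y": -0.2,"z": 0,"spin": 0},{"gripper": 1,"x": 8,"y": -0.2,"z": 0,"spin": 0},{"gripper": 1,"x": 5,"y": 0,"z": 0,"spin": 0}])

```text
time: 12.2
eef_pos: [0.5306, 0.1459, 0.1677]
tcp_rot: [0.804, 0.595, -0.0, 0.002]
contact_force: [2.7, -6.6, 3.8]
opening: 0.408
finger_force: 71.5
```

step_arm(commands=[{"gripper": 1,"x": 2,"y": 0,"z": 0,"spin": 0},{"gripper": 1,"x": 2,"y": 0,"z": 0,"spin": 0},{"gripper": 1,"x": 2,"y": -0.1,"z": 0,"spin": 0},{"gripper": 1,"x": 1,"y": 0,"z": 0,"spin": 0},{"gripper": 1,"x": 1,"y": 0,"z": 0,"spin": 0},{"gripper": 1,"x": 1,"y": -0.1,"z": 0,"spin": 0},{"gripper": 1,"x": 1,"y": 0,"z": 0,"spin": 0},{"gripper": 1,"x": 1,"y": 0,"z": 0,"spin": 0},{"gripper": 1,"x": 0,"y": 0,"z": 0,"spin": 0},{"gripper": 1,"x": 0,"y": 0,"z": 0,"spin": 0}])

```text
time: 13.2
eef_pos: [0.5335, 0.1556, 0.1677]
tcp_rot: [0.804, 0.595, -0.001, 0.002]
contact_force: [2.2, -7.5, 4.0]
opening: 0.414
finger_force: 71.5
```

step_arm(commands=[{"gripper": 1,"x": 1,"y": 0,"z": 0,"spin": 0},{"gripper": 1,"x": 1,"y": 0,"z": 0,"spin": 0},{"gripper": 1,"x": 1,"y": 0,"z": 0,"spin": 0},{"gripper": 1,"x": 0,"y": 0,"z": 0,"spin": 0},{"gripper": 1,"x": 0,"y": 0,"z": 0,"spin": 0},{"gripper": 1,"x": 0,"y": 0,"z": 0,"spin": 0},{"gripper": 1,"x": 0,"y": 0,"z": 0,"spin": 0},{"gripper": 1,"x": 0,"y": 0,"z": 0,"spin": 0},{"gripper": 1,"x": 0,"y": 0,"z": 0,"spin": 0},{"gripper": 1,"x": 0,"y": 0,"z": 0,"spin": 0}])

```text
time: 14.2
eef_pos: [0.5336, 0.1559, 0.1676]
tcp_rot: [0.803, 0.595, -0.004, 0.004]
contact_force: [-1.3, -15.4, 6.2]
opening: 0.407
finger_force: 71.8
```

Run:
```python
from h import *
s=get_state(); print(s['time'],s['eef_pos'],s['contact_force'],s['finger_force'])
d=shot('top','top2'); cv2.imwrite('pics/top2c.png',cv2.resize(d['color'][115:265,110:310,::-1],None,fx=4,fy=4,interpolation=cv2.INTER_CUBIC))
```

```text
14.2 [0.53362364 0.15594056 0.16761834] [ -1.32180589 -15.36884957   6.24097726] 71.82751536369324
```

View pics/top2c.png

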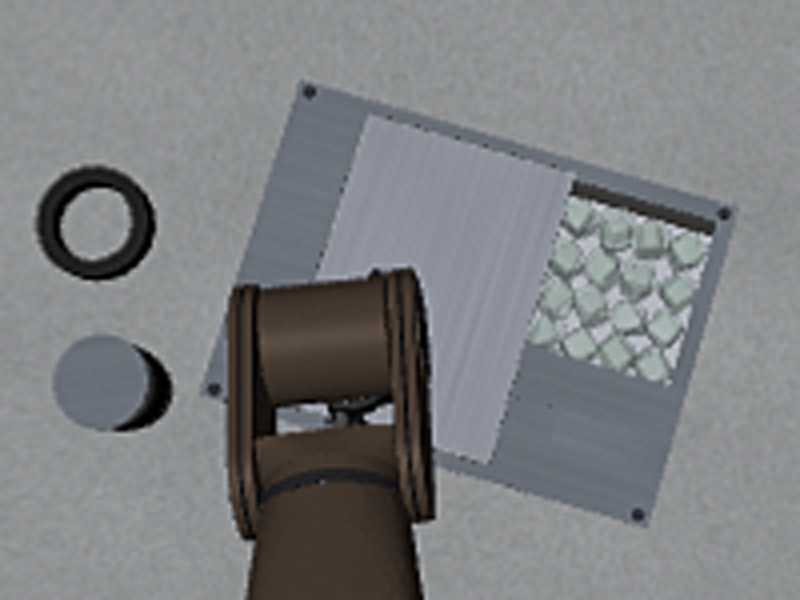

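The cover is against its open stop: the force rose to 15 N with no further travel. The picture shows the ice opening clear at about (625,290), and the tumbler (100,383) and collar (97,223) undisturbed. Handing in while holding.

```bash
python3 -c "
from plant import *
print(sign_off())"
```

```text
the job is handed in; nothing more can be done
None
```

The tug showed the cover was caught, so I turned the knob a quarter turn and drew the cover to its open stop. I handed in at about 14 s still holding the knob; the tumbler, glass and collar were never touched.

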